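# Take the left-hand cap off the fridge's gas cylinder

### The job

Unscrew the brass cap from the small gas cylinder that feeds the vaccine fridge: its thread is left-handed, so it loosens clockwise; feel that it gives, do not strain it the wrong way, and do not force it or pull hard while the thread still holds. Then lift it off, set it down upright in the shallow grey tray without dropping it, and leave the other things where they stand.

Things in the scene. Friction and masses are not known exactly. Their poses are not given: they have to be found in the camera images.
- cap: hexagonal brass cap, corners notched (sign of a left-hand thread), 48 mm across flats, 32 mm high, 100 to 170 g, closed above, open below, hollow 26 mm deep. Origin: centre of its underside; z up; x square to one pair of flats, the others 60 and 120 degrees from it. Thread: clockwise from above raises it 1.9 mm per rad and loosens it; anticlockwise it runs tight within 0.1 to 1.5 rad
- cap_top (a point): middle of the cap's closed top, 32 mm above its underside. Clockwise, the thread runs out after some 0.6 to 1.9 rad (never the same); over the next 0.4 rad or so the cap lifts straight off, then a hard stop. While the thread holds, an upward pull meets a firm stop (10 N is plenty to tell); once free, only its weight and the spring are felt. Let go, it stays as turned
- cylinder: squat grey gas cylinder, 150 mm across, fixed to the desk in its bench stand (stand 160 mm across). Origin: centre of its underside, z up. Its shoulder is 150 mm up; from it rises an upright brass stub on the z axis, 26 mm across, top 190 mm up, with two small thread pins reaching 38 mm across. Screwed on, the cap's underside is about 165 mm up
- stub_top (a point): middle of the stub's top, 190 mm above the cylinder's underside. A spring pin here (2 to 4 N) lifts the cap as it loosens. The cap has about 1.5 mm of sideways play on the stub. More than 50 N between cap and cylinder (a turn of some 0.5 Nm against a stop) harms the thread
- tray: shallow grey plastic tray, fixed, 170 x 170 mm outside, 28 mm high, walls and floor 4 to 5 mm thick. Origin: centre of its underside, z up
- medicine: amber glass medicine bottle with white cap, 54 mm across, 110 mm high, loose, to be left alone. Origin: centre of its underside
- jar: white plastic jar with blue lid, 68 mm across, 85 mm high, loose, to be left alone. Origin: centre of its underside
- carton: cardboard carton 60 x 100 x 45 mm (x, y, z), loose, to be left alone. Origin: centre of its underside

How it is judged:
On the way:
1. the cap is clear of its stub, straight above it (z of cap in the frame of cylinder above 0.187 m and horizontal distance between cap and cylinder below 0.02 m), for 0.02 s.
At the end, for the whole second after the job is handed in: the cap stands upright (within 0.1 rad), closed end up, on the tray's floor (underside within 9 mm of the tray's underside, centre within 62 mm of the tray's middle along each side), at rest and let go (x of cap in the frame of tray between -0.062 and 0.062 m and y of cap in the frame of tray between -0.062 and 0.062 m and z of cap in the frame of tray below 0.009 m and angle between cap's own z axis and vertical below 0.1 rad and linear speed of cap below 0.02 m/s); the robot touches nothing.
It fails at once if the thread is strained: more than 50 N between cap and cylinder (turned tight the wrong way, pulled while it still holds, or forced) (contact force between cap and cylinder above 50 N).
It fails at once if the cap is dropped: it moves faster than 0.6 m/s away from the cylinder while the fingers do not hold it (linear speed of cap above 0.6 m/s and contact force between cap and the fingers below 0.1 N and horizontal distance between cap and cylinder above 0.03 m).
It fails at once if the medicine bottle, jar or carton is moved more than 20 mm (distance of any of medicine, jar, carton from where it was at the start of the episode above 0.02 m).
It also fails if it takes over 72 s, if anything falls off the work surface, if the arm or the gripper's body presses on something with over 40 N, if the wrist force passes 120 N, or if a joint passes its speed limit or range.

### The arm

A 6-joint arm with a two-finger parallel gripper is mounted at the origin on the work surface. World frame = base frame: x ahead of the robot, y to its left, z up, the work surface at z = 0. Lengths are in m, angles in rad, forces in N, time in s.
With the tool pointing down it reaches from about 0.25 to 0.775 m from the base axis. Payload 4 kg.
Tool frame: the origin (TCP) lies at the very end of the fingers, on their centre line; the grasp point (between the pads) lies 19 mm behind it (robot.grip_point_offset is the distance from the TCP to the grasp point, in m); z points along the fingers, x is the direction in which the jaws open and shut, and the axes are right-handed (so a half turn about z gives the same grasp; the last joint's range is limited). The gripper opens to 94 mm and grips with 3 to 60 N. Pads are 16 mm wide; open, the fingers measure 119 mm over their backs; the gripper's body (75 mm by 177 mm) begins 78 mm behind the grasp point.
Start: joints at [1.222, 0.087, 1.371, -0, 1.684, -0.103], TCP at [0.134, 0.533, 0.206] pointing down, gripper open.
Joint ranges: [-3.1, 3.1], [-0.76, 2.03], [0.27, 2.55], [-1.08, 4.22], [0.17, 2.65], [-2.57, 2.57]. Speed limits (rad/s): [2.79, 2.79, 3.14, 3.14, 3.14, 3.14].

### API

Orientations are given as [roll, pitch, yaw] about the fixed x, y, z axes, in that order (R = Rz(yaw) Ry(pitch) Rx(roll)).
In Python, from bench import robot gives the robot as it stands.
- The arm moves only by the shell command python3 -m inch 'ROWS'. ROWS is text: rows parted by semicolons, each of 5 numbers parted by spaces: the shift along the tool's x, y, z in cm, then the turn about the tool's z in rad, then the closure, from 0 (fully open) to 1 (shut). In form: tx ty tz spin claw; .... A call has 1 to 20 rows; each row is the pose to reach, as a shift and turn from the pose measured when the call began, along the tool's axes at that moment; what a row does not reach only later rows make up. A row lasts 1/12 s, in which the tool goes at most 41.7 mm and 7.16 degrees, less where a joint would pass 70% of its speed; a pose out of reach is approached as far as the arm can. A call with a gripper value outside its range is refused whole. The fingers move at their own pace and stop on an object; the grip force is fixed at half the most. Time passes only in rows, so rows that repeat a pose let the fingers close. It gives the time, the measured TCP pose, the force and the opening at its end, in the units of the state.
- robot.get_obs(): the state, without advancing time (a new reading comes with each control period).
- robot.snapshot(name): name is "side" or "top" or "wrist"; returns (picture, depth): 400x640x3 uint8, blue, green, red; 400x640 float32, m along the optical axis (not along the pixel's ray), 0 where there is no reading.
- robot.camera_info(name): a dict with "K" (3x3 intrinsics, pixels), "extrinsics" (4x4, takes a point from world to camera coordinates); the wrist camera has in their place "mount" (4x4, takes a point from camera to tool coordinates, whose origin is the TCP and whose axes are the tool frame's). Camera axes: x right, y down, z forward; pixel columns grow to the right and rows downward; lengths in m; the calibration is good to about 2 mm. The wrist camera is an equidistant fisheye: a pixel r from the principal point sees the ray r / f radians off the axis. A picture is of the moment at which its call begins: read the wrist's pose just before it. camera_info takes no time and is no camera call.
- robot.close_job(): hands the job in, once; it reports no verdict.
The state is a dict: "time": time; "joint_positions": joint angles; "qvel": joint speeds; "joint_torque": joint torques, N m; "tool_pos": TCP position; "ee_rot": TCP orientation; "wrist_force": force on the tool from outside, world axes, zero at the start; "wrist_torque": the same for the moment, N m; "width": finger opening in m.
Only numpy, scipy, OpenCV 4.12 (cv2) and the standard library are available. Lean on these libraries where they do the work, as an engineer would, in place of code of your own. Each camera call takes 0.05 s, during which the arm holds its last target.

## Working session

There is one attempt and no reset: what is moved stays moved. The work goes in short steps, Python scripts to look and compute and a shell command to move; the robot and the scene stay as the last step left them, time stands still between calls to the robot, and variables do not carry over. Pictures are saved under pics/ and viewed, and the job is handed in when it is done.

```bash
mkdir -p pics; ls; python3 - <<'E'
from bench import robot
import cv2, numpy as np
o=robot.get_obs()
for k,v in o.items(): print(k,np.round(v,4))
for n in("top","side"):
    p,d=robot.snapshot(n); cv2.imwrite(f"pics/{n}0.png",p); np.save(f"pics/{n}0.npy",d); cv2.imwrite
    i=robot.camera_info(n); print(n,{k:np.round(v,4).tolist() if not isinstance(v,str) else v for k,v in i.items()})
print(robot.camera_info("wrist"))
E
```

```text
pics
time 0.0
joint_positions [ 1.2219  0.0879  1.3722 -0.      1.6836 -0.1031]
qvel [-0.001  -0.0002 -0.0015 -0.0012  0.0003 -0.0013]
joint_torque [-1.80000e-03 -3.40199e+01 -3.02421e+01  7.16000e-02  3.33000e-02
 -1.00000e-04]
tool_pos [0.1337 0.533  0.2043]
ee_rot [-3.1414e+00  2.1000e-03  1.3250e+00]
wrist_force [-0.154  -0.1339 -0.9059]
wrist_torque [-0.0037 -0.0519 -0.0275]
width 0.0947
top {'K': [[478.2334, 0.0, 313.3146], [0.0, 478.2334, 202.3691], [0.0, 0.0, 1.0]], 'extrinsics': [[0.0131, -0.9999, 0.0063, -0.0068], [-0.996, -0.0136, -0.0886, 0.6065], [0.0887, -0.0051, -0.996, 1.2962], [0.0, 0.0, 0.0, 1.0]]}
side {'K': [[513.0857, 0.0, 314.8633], [0.0, 513.0857, 204.5992], [0.0, 0.0, 1.0]], 'extrinsics': [[-0.9946, -0.1026, 0.0173, 0.6035], [-0.0836, 0.6896, -0.7194, 0.1423], [0.0618, -0.7169, -0.6944, 1.4916], [0.0, 0.0, 0.0, 1.0]]}
{'K': array([[309.70691629,   0.        , 320.48243615],
       [  0.        , 309.70691629, 201.82541682],
       [  0.        ,   0.        ,   1.        ]]), 'mount': array([[ 9.99999933e-01, -2.08548732e-04, -3.00630254e-04,
         6.81033778e-04],
       [ 2.85493109e-04,  9.58634815e-01,  2.84638736e-01,
        -8.45707753e-02],
       [ 2.28833581e-04, -2.84638802e-01,  9.58634810e-01,
        -1.79457219e-01],
       [ 0.00000000e+00,  0.00000000e+00,  0.00000000e+00,
         1.00000000e+00]])}
```

View pics/top0.png

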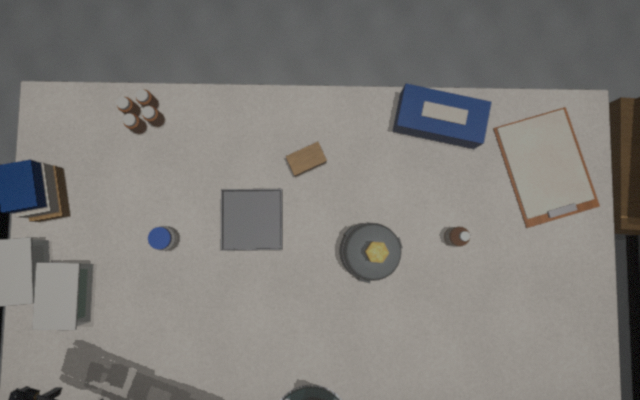

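View pics/side0.png

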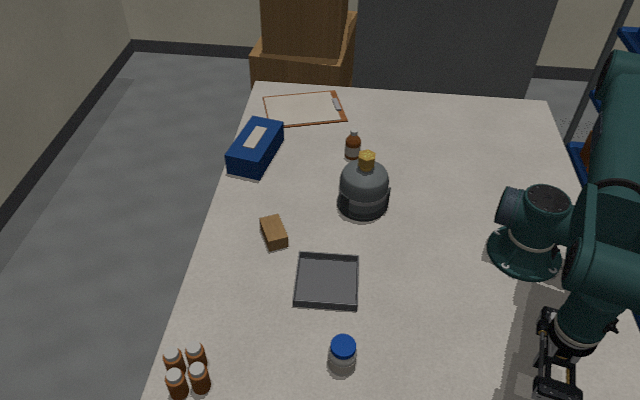

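Top view: the cap is at about (377,252) on the cylinder and the tray at (252,219). The carton is at (306,158), the jar at (161,238) and the bottle at (458,236).

```bash
cat > h.py <<'E'
import cv2, numpy as np
from bench import robot
def ray(n,uv):
    i=robot.camera_info(n);K=i["K"];E=np.array(i["extrinsics"]);R=E[:3,:3]
    return -R.T@E[:3,3], R.T@np.array([(uv[0]-K[0][2])/K[0][0],(uv[1]-K[1][2])/K[1][1],1])
def onz(n,uv,z):
    c,d=ray(n,uv); return c+d*(z-c[2])/d[2]
E
python3 - <<'E'
from h import *
for n in("top","side"):
    p=cv2.imread(f"pics/{n}0.png"); d=np.load(f"pics/{n}0.npy"); hsv=cv2.cvtColor(p,cv2.COLOR_BGR2HSV)
    m=cv2.inRange(hsv,(20,110,90),(35,255,255))
    cs,_=cv2.findContours(m,0,2)
    for c in cs:
        if cv2.contourArea(c)<60: continue
        M=cv2.moments(c); uv=(M['m10']/M['m00'],M['m01']/M['m00'])
        print(n,cv2.boundingRect(c),cv2.contourArea(c),np.round(uv,1),"z.197:",onz(n,uv,.197).round(4), "depth",d[int(uv[1]),int(uv[0])])
        if n=="top":
            print(cv2.approxPolyDP(c,2.5,True)[:,0].tolist())
            u=uv
            pts=[onz(n,q,.197)[:2] for q in c[:,0]]; np.save("pics/cap.npy",pts)
    s=hsv.copy()
p=cv2.imread("pics/top0.png"); 
cv2.imwrite("pics/topc.png",cv2.resize(p[200:300,320:420],(600,600),interpolation=2))
# tray
for uv,z in [((222,190),.028),((282,190),.028),((282,250),.028),((222,250),.028)]: print("tray",onz("top",uv,z).round(3))
for n,uv,z in [("carton",(306,158),.045),("jar",(161,238),.085),("med",(458,236),.11)]: print(n,onz("top",uv,z).round(3))
E
```

```text
side (359, 150, 16, 11) 119.0 [366.6 154.9] z.197: [ 0.4746 -0.1532  0.197 ] depth 1.500635
tray [0.637 0.254 0.028]
tray [0.64  0.088 0.028]
tray [0.474 0.085 0.028]
tray [0.472 0.249 0.028]
carton [0.727 0.023 0.045]
jar [0.502 0.4   0.085]
med [ 0.517 -0.373  0.11 ]
```

View pics/topc.png

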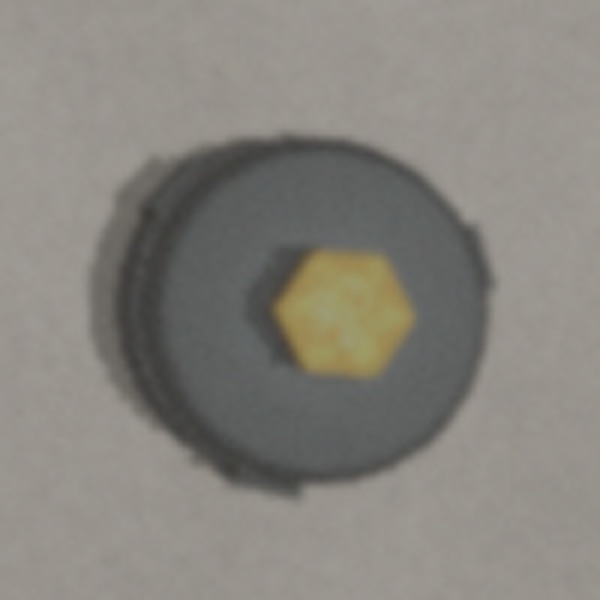

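The cap's hexagon is clear, centred at about (377.3,252.3), with two flats running nearly horizontally in the image. I'll widen the mask and get its orientation.

```bash
python3 - <<'E'
from h import *
p=cv2.imread("pics/top0.png");hsv=cv2.cvtColor(p,cv2.COLOR_BGR2HSV)
print(hsv[252,377])
m=cv2.inRange(hsv,(12,80,80),(40,255,255)); m[:,:350]=0;m[:,400:]=0;m[:230]=0;m[275:]=0
c=max(cv2.findContours(m,0,1)[0],key=cv2.contourArea)
M=cv2.moments(m,True); uv=(M['m10']/M['m00'],M['m01']/M['m00']); print("n",M['m00'],uv)
ct=onz("top",uv,.197); print(ct)
# flat direction via sub-pixel: 6-fold moment of the boundary
q=cv2.resize(p[232:274,355:400],None,fx=8,fy=8,interpolation=cv2.INTER_CUBIC)
mm=cv2.inRange(cv2.cvtColor(q,cv2.COLOR_BGR2HSV),(12,80,80),(40,255,255))
cc=max(cv2.findContours(mm,0,1)[0],key=cv2.contourArea)[:,0]
w=np.array([onz("top",((x+.5)/8-.5+355,(y+.5)/8-.5+232),.197)[:2] for x,y in cc])
mmM=cv2.moments(mm,True); a=mmM['m10']/mmM['m00'];b=mmM['m01']/mmM['m00']
ce=onz("top",((a+.5)/8-.5+355,(b+.5)/8-.5+232),.197)[:2]
v=w-ce; r=np.hypot(*v.T);t=np.arctan2(v[:,1],v[:,0])
s=(r*np.exp(6j*t)).sum(); corner=np.angle(s)/6
print("centre",ce,"corner deg",np.degrees(corner),"flat normals",np.degrees(corner)+30, "mod60; r",r.min(),r.max(), mmM['m00'])
for th in np.radians(np.degrees(corner)+30+np.array([0,60,120])):
    pr=v@[np.cos(th),np.sin(th)]; print(np.degrees(th),pr.min(),pr.max())
o=robot.get_obs(); print(o["tool_pos"],o["ee_rot"],o["time"])
E
```

```text
[ 27  83 156]
n 358.0 (376.4581005586592, 251.65921787709496)
[ 0.47517586 -0.15030743  0.197     ]
centre [ 0.4750496  -0.15044941] corner deg 27.34523397761612 flat normals 57.34523397761612 mod60; r 0.023414021019208305 0.02812829138238156 22600.0
57.34523397761611 -0.025243357537873014 0.025396207141450827
117.3452339776161 -0.02518893407622616 0.025621328790529467
177.34523397761612 -0.024047823944759003 0.024191090295714732
[0.1336668  0.53299403 0.20443051] [-3.14139858e+00  1.97851012e-03  1.32497980e+00] 0.1
```

```bash
python3 -m inch '0 0 -4 0 0; -4 3.4 -6 0 0; -8 6.8 -6 0.03 0; -12 10.3 -6 0.06 0; -15 12.9 -6 0.08 0; -18 15.4 -6 0.1 0; -21 18 -6 0.12 0; -24 20.6 -6 0.14 0; -27 23.1 -6 0.16 0; -30 25.7 -6 0.18 0; -33 28.3 -6 0.2 0; -36 30.8 -6 0.22 0; -39 33.4 -6 0.24 0; -42 36 -6 0.26 0; -45 38.6 -6 0.28 0; -48 41.1 -6 0.3 0; -51 43.7 -6 0.32 0; -54 46.3 -6 0.32 0; -56 48 -6 0.324 0; -58 49.7 -6 0.324 0'
```

```text
time: 1.77
tool_pos: [0.475, -0.153, 0.2643]
ee_rot: [-3.14, 0.002, 0.999]
wrist_force: [0.5, -0.7, 0.1]
width: 0.0944
```

```bash
python3 -m inch '0 0 0 0 0;0 0 0 0 0'; python3 - <<'E'
from h import *
o=robot.get_obs(); print({k:np.round(o[k],4) for k in("time","tool_pos","ee_rot","joint_positions","wrist_force")})
p,d=robot.snapshot("wrist"); cv2.imwrite("pics/w1.png",p); np.save("pics/w1.npy",d)
E
```

```text
time: 1.93
tool_pos: [0.4747, -0.1541, 0.2627]
ee_rot: [-3.137, 0.003, 0.996]
wrist_force: [0.1, 0.5, 0.6]
width: 0.0934
{'time': np.float64(1.9333), 'tool_pos': array([ 0.4747, -0.1541,  0.2627]), 'ee_rot': array([-3.137e+00,  2.800e-03,  9.960e-01]), 'joint_positions': array([-0.426 , -0.0267,  1.3753, -0.0022,  1.798 , -1.4225]), 'wrist_force': array([0.1224, 0.4512, 0.5942])}
```

View pics/w1.png

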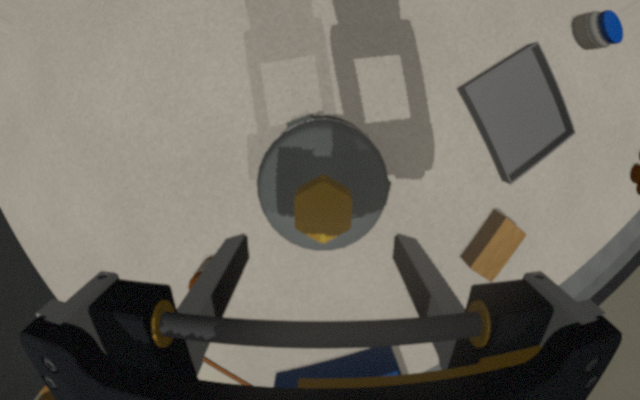

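```bash
python3 - <<'E'
from h import *
p=cv2.imread("pics/w1.png");c=p[165:255,275:375].astype(float)*1.8
cv2.imwrite("pics/w1c.png",cv2.resize(np.clip(c,0,255).astype(np.uint8),(600,540),interpolation=2))
E
```

```text
(no output)
```

View pics/w1c.png

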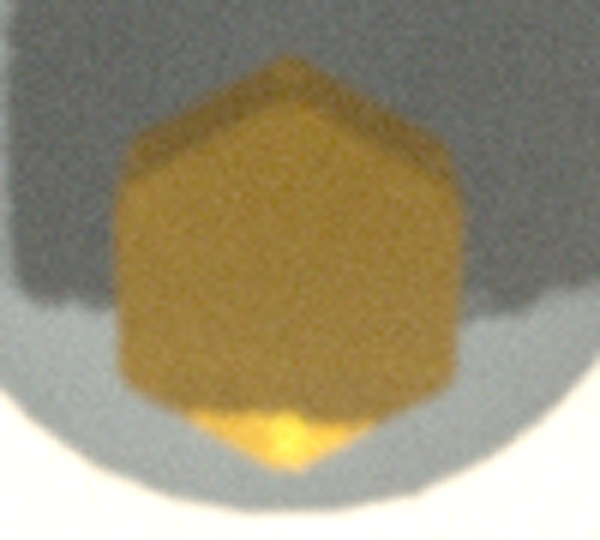

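The wrist view shows the cap's top face, with its centre (where the diagonals cross) at about (323,212.4). Its flats are parallel to the pads.

```bash
cat >> h.py <<'E'
from scipy.spatial.transform import Rotation as Rn
def wray(uv,o):
    i=robot.camera_info("wrist");K=i["K"];M=np.array(i["mount"])
    d=np.array([(uv[0]-K[0][2])/K[0][0],(uv[1]-K[1][2])/K[1][1]]);th=np.hypot(*d)
    v=np.r_[d/max(th,1e-9)*np.sin(th),np.cos(th)]
    R=Rn.from_euler("xyz",o["ee_rot"]).as_matrix()
    return R@M[:3,3]+o["tool_pos"], R@M[:3,:3]@v
def wz(uv,o,z):
    c,d=wray(uv,o); return c+d*(z-c[2])/d[2]
E
python3 - <<'E'
from h import *
o=robot.get_obs(); R=Rn.from_euler("xyz",o["ee_rot"]).as_matrix()
cor=[(290,102),(462,185),(452,385),(290,472),(122,382),(117,185)]
f=lambda q:(275+(q[0]+.5)/6-.5,165+(q[1]+.5)/6-.5)
W=np.array([wz(f(q),o,.197) for q in cor]); c=wz(f((290,286)),o,.197)
print("centre",c,W.mean(0)); T=(W-W.mean(0))@R; print((T*1e3).round(1)); print("tool rel",(R.T@(c-o["tool_pos"])*1000).round(1))
print("edge angles deg",[np.degrees(np.arctan2(*(T[(i+1)%6]-T[i])[[1,0]])).round(1) for i in range(6)])
d=np.load("pics/w1.npy"); print(d[212,323])
E
```

```text
centre [ 0.47324387 -0.14963748  0.197     ] [ 0.47346796 -0.14996377  0.197     ]
[[  0.1 -26.6   0.1]
 [ 23.8 -15.    0. ]
 [ 23.3  14.5  -0.1]
 [  0.2  28.   -0.1]
 [-23.7  14.1   0. ]
 [-23.7 -15.    0.1]]
tool rel [ 2.2 -2.6 66.4]
edge angles deg [np.float64(26.1), np.float64(91.1), np.float64(149.7), np.float64(-149.8), np.float64(-89.9), np.float64(-26.1)]
0.25780824
```

```bash
python3 -m inch '0.25 -0.22 2 0 0; 0.25 -0.22 4 0 0; 0.25 -0.22 6 0 0; 0.25 -0.22 7.5 0 0; 0.25 -0.22 8.5 0 0; 0.25 -0.22 9.2 0 0; 0.25 -0.22 9.6 0 0; 0.25 -0.22 9.6 0 0; 0.25 -0.22 9.6 0 0; 0.25 -0.22 9.6 0 0'; python3 - <<'E'
from h import *
o=robot.get_obs(); print(o["tool_pos"],o["wrist_force"],o["wrist_torque"])
p,d=robot.snapshot("wrist"); cv2.imwrite("pics/w2.png",p)
E
```

```text
time: 2.82
tool_pos: [0.4742, -0.1498, 0.1686]
ee_rot: [-3.14, 0.002, 0.998]
wrist_force: [-0.1, -0.2, 0.1]
width: 0.0937
[ 0.47420449 -0.14981513  0.16855074] [-0.09708085 -0.16593153  0.14460562] [-0.01442861  0.02636865  0.01858182]
```

View pics/w2.png

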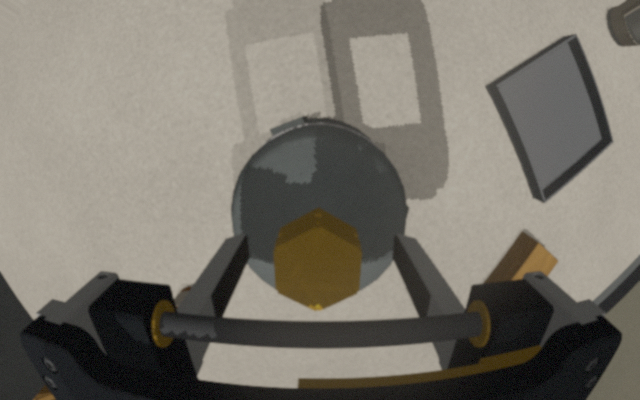

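The cap spans columns 274–362 between fingertips at 247 and 394, so it's centred. Closing now.

```bash
python3 -m inch '0 0 0 0 0.2; 0 0 0 0 0.4; 0 0 0 0 0.45; 0 0 0 0 0.5;0 0 0 0 0.5;0 0 0 0 0.55;0 0 0 0 0.6;0 0 0 0 0.7;0 0 0 0 1;0 0 0 0 1;0 0 0 0 1;0 0 0 0 1'; python3 - <<'E'
from h import *
o=robot.get_obs(); print(o["tool_pos"],o["wrist_force"],o["wrist_torque"],o["width"])
E
```

```text
time: 3.87
tool_pos: [0.474, -0.1502, 0.1685]
ee_rot: [-3.14, 0.003, 0.997]
wrist_force: [-1.3, -2.5, 1.1]
width: 0.0482
[ 0.47397451 -0.15024788  0.16845401] [-1.31265607 -2.51603409  1.1230181 ] [-0.42044864  0.22517223 -0.01680687] 0.04816232618293715
```

```bash
python3 -m inch '0 0 -0.01 0.05 1; 0 0 -0.02 0.1 1; 0 0 -0.03 0.15 1; 0 0 -0.04 0.2 1; 0 0 -0.048 0.25 1; 0 0 -0.057 0.3 1; 0 0 -0.057 0.3 1; 0 0 -0.057 0.3 1'; python3 - <<'E'
from h import *
o=robot.get_obs(); print(o["tool_pos"],o["ee_rot"],o["wrist_force"],o["wrist_torque"],o["width"])
E
```

```text
time: 4.53
tool_pos: [0.4744, -0.1499, 0.169]
ee_rot: [-3.141, 0.002, 0.699]
wrist_force: [0.5, -0.1, -1.4]
width: 0.0478
[ 0.47439609 -0.14992674  0.16903501] [-3.14085683e+00  2.14117553e-03  6.98851386e-01] [ 0.5319657  -0.1158011  -1.40076163] [-0.14386918 -0.0917666  -0.00971715] 0.04776157054381322
```

It turns freely. I'll go to 0.5 rad, then try a gentle 1 mm lift to see what the force looks like while the thread holds.

```bash
python3 -m inch '0 0 -0.01 0.05 1; 0 0 -0.02 0.1 1; 0 0 -0.03 0.15 1; 0 0 -0.04 0.2 1; 0 0 -0.04 0.2 1; 0 0 -0.04 0.2 1';python3 -m inch '0 0 -0.03 0 1; 0 0 -0.06 0 1; 0 0 -0.1 0 1;0 0 -0.1 0 1;0 0 -0.1 0 1'; python3 - <<'E'
from h import *
o=robot.get_obs(); print(o["tool_pos"],o["ee_rot"],o["wrist_force"],o["wrist_torque"],o["width"])
E
```

```text
time: 5.03
tool_pos: [0.4747, -0.1499, 0.1694]
ee_rot: [3.142, 0.002, 0.501]
wrist_force: [1.6, -0.0, -2.0]
width: 0.0479
time: 5.45
tool_pos: [0.4747, -0.1499, 0.1697]
ee_rot: [-3.141, 0.002, 0.501]
wrist_force: [3.1, -1.3, -6.1]
width: 0.0481
[ 0.47467493 -0.14989321  0.16966495] [-3.14107538e+00  1.94849440e-03  5.01094417e-01] [ 3.13987187 -1.34616532 -6.05740751] [-0.34632545 -0.50035631 -0.03149911] 0.04810162480666635
```

Firm stop: commanding 1 mm gave 0.3 mm and about 4 N, so the thread still holds. I'll turn in small steps and probe after each.

```bash
for k in 1; do python3 -m inch '0 0 -0.01 0.05 1; 0 0 -0.02 0.1 1; 0 0 -0.03 0.15 1; 0 0 -0.04 0.2 1; 0 0 -0.04 0.2 1; 0 0 -0.04 0.2 1';python3 -m inch '0 0 -0.03 0 1; 0 0 -0.06 0 1; 0 0 -0.1 0 1;0 0 -0.1 0 1;0 0 -0.1 0 1'; done
```

```text
time: 5.95
tool_pos: [0.4745, -0.1497, 0.17]
ee_rot: [-3.141, 0.002, 0.303]
wrist_force: [1.2, -0.9, -3.5]
width: 0.0482
time: 6.37
tool_pos: [0.4744, -0.1496, 0.1701]
ee_rot: [-3.14, 0.003, 0.303]
wrist_force: [4.3, -2.2, -8.6]
width: 0.0478
```

```bash
python3 -m inch '0 0 -0.01 0.05 1; 0 0 -0.02 0.1 1; 0 0 -0.03 0.15 1; 0 0 -0.04 0.2 1; 0 0 -0.04 0.2 1; 0 0 -0.04 0.2 1';python3 -m inch '0 0 -0.03 0 1; 0 0 -0.06 0 1; 0 0 -0.1 0 1;0 0 -0.1 0 1;0 0 -0.1 0 1'
```

```text
time: 6.87
tool_pos: [0.4744, -0.1495, 0.1705]
ee_rot: [-3.141, 0.003, 0.104]
wrist_force: [2.3, -1.8, -7.1]
width: 0.0474
time: 7.28
tool_pos: [0.4743, -0.1495, 0.1706]
ee_rot: [-3.14, 0.004, 0.104]
wrist_force: [4.8, -1.6, -11.9]
width: 0.0476
```

Still held after 0.9 rad. I'll let the cap's own rise take up the upward pull during the next turns.

```bash
python3 -m inch '0 0 0 0.05 1; 0 0 0 0.1 1; 0 0 0 0.15 1; 0 0 0 0.2 1; 0 0 0 0.2 1';python3 -m inch '0 0 -0.03 0 1; 0 0 -0.06 0 1; 0 0 -0.1 0 1;0 0 -0.1 0 1;0 0 -0.1 0 1'
```

```text
time: 7.7
tool_pos: [0.4746, -0.1496, 0.171]
ee_rot: [-3.141, 0.004, -0.096]
wrist_force: [3.9, -1.2, -8.3]
width: 0.0477
time: 8.12
tool_pos: [0.4745, -0.1495, 0.1711]
ee_rot: [-3.141, 0.004, -0.095]
wrist_force: [5.0, -2.0, -12.0]
width: 0.0479
```

```bash
python3 -m inch '0 0 0 0.05 1; 0 0 0 0.1 1; 0 0 0 0.15 1; 0 0 0 0.2 1; 0 0 0 0.2 1';python3 -m inch '0 0 -0.03 0 1; 0 0 -0.06 0 1; 0 0 -0.1 0 1;0 0 -0.1 0 1;0 0 -0.1 0 1'
```

```text
time: 8.53
tool_pos: [0.4742, -0.1501, 0.173]
ee_rot: [3.14, 0.003, -0.296]
wrist_force: [0.2, -2.2, -1.3]
width: 0.0478
time: 8.95
tool_pos: [0.4741, -0.1504, 0.1749]
ee_rot: [3.139, 0.003, -0.295]
wrist_force: [-0.6, -2.4, 0.8]
width: 0.048
```

It has given: z rose about 4 mm with the force near zero. Lifting straight up, slowly at first.

```bash
python3 -m inch '0 0 -0.1 0.04 1; 0 0 -0.2 0.06 1; 0 0 -0.3 0.06 1;0 0 -0.4 0.06 1;0 0 -0.4 0.06 1'; python3 -m inch '0 0 -0.15 0 1; 0 0 -0.3 0 1; 0 0 -0.45 0 1;0 0 -0.6 0 1;0 0 -0.6 0 1'
```

```text
time: 9.37
tool_pos: [0.4743, -0.1501, 0.179]
ee_rot: [3.14, 0.003, -0.355]
wrist_force: [-0.3, -0.6, -0.4]
width: 0.048
time: 9.78
tool_pos: [0.4745, -0.1501, 0.1855]
ee_rot: [3.14, 0.002, -0.354]
wrist_force: [-0.8, -0.7, -1.2]
width: 0.0475
```

```bash
python3 -m inch '0 0 -0.5 0 1; 0 0 -1 0 1; 0 0 -1.7 0 1;0 0 -2.5 0 1;0 0 -3.5 0 1;0 0 -4.5 0 1;0 0 -5.5 0 1;0 0 -6.5 0 1;0 0 -7.3 0 1;0 0 -8 0 1; 0 0 -8 0 1;0 0 -8 0 1'; python3 - <<'E'
from h import *
o=robot.get_obs()
p,d=robot.snapshot("wrist"); cv2.imwrite("pics/w3.png",p)
q,_=robot.snapshot("side"); cv2.imwrite("pics/s3.png",q)
print(o["tool_pos"],o["ee_rot"],o["joint_positions"].round(3))
E
```

```text
time: 10.78
tool_pos: [0.4748, -0.1501, 0.2659]
ee_rot: [3.14, 0.001, -0.355]
wrist_force: [0.1, 0.2, -1.6]
width: 0.048
[ 0.47484487 -0.1500585   0.26592843] [ 3.13963812e+00  1.15701220e-03 -3.54503682e-01] [-0.419 -0.032  1.374 -0.002  1.8   -0.065]
```

View pics/w3.png

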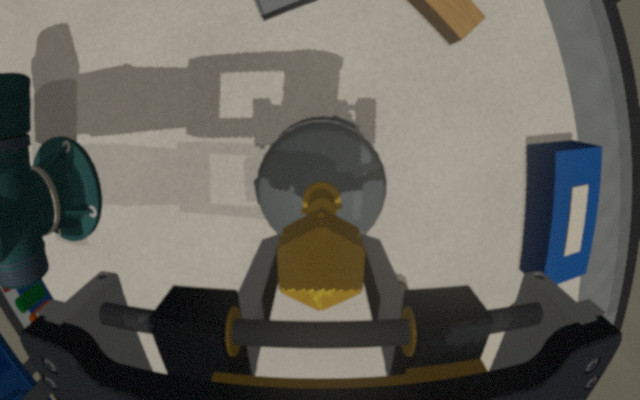

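View pics/s3.png

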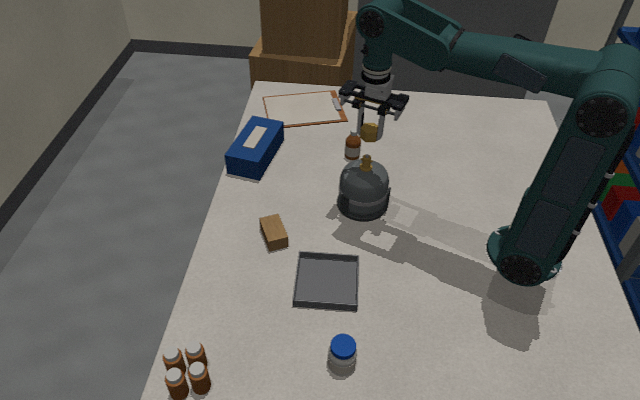

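The cap is held clear above the bare stub, which is visible at (366,160) in the side view. I'll check the tray centre from the side camera too.

```bash
python3 - <<'E'
from h import *
W=np.array([onz("side",uv,.028) for uv in [(298,253),(359,254),(357,309),(293,307)]]); print(W.round(3),W.mean(0))
o=robot.get_obs();R=Rn.from_euler("xyz",o["ee_rot"]).as_matrix()
for c in (W.mean(0)[:2],[.5558,.169]): print((R.T@(np.r_[c,o["tool_pos"][2]]-o["tool_pos"])*100).round(2))
E
```

```text
[[0.645 0.098 0.028]
 [0.474 0.082 0.028]
 [0.472 0.267 0.028]
 [0.635 0.279 0.028]] [0.55630227 0.18153356 0.028     ]
[ -3.83 -33.92  -0.05]
[ -3.44 -32.73  -0.05]
```

```bash
python3 -m inch '-0.2 -1.5 0 0 1; -0.4 -3.5 0 0 1; -0.6 -5.5 0 0 1; -0.8 -7.5 0 0 1; -1 -9.5 0 0 1; -1.2 -11.5 0 0 1; -1.5 -13.5 0 0 1; -1.7 -15.5 0 0 1; -1.9 -17.5 0 0 1; -2.1 -19.5 0 0 1; -2.3 -21.5 0 0 1; -2.5 -23.5 0 0 1; -2.7 -25.5 0 0 1; -3 -27.5 0 0 1; -3.2 -29.5 0 0 1; -3.4 -31 0 0 1; -3.5 -32.2 0 0 1; -3.5 -32.8 0 0 1; -3.5 -32.8 0 0 1; -3.5 -32.8 0 0 1'; python3 - <<'E'
from h import *
o=robot.get_obs()
q,_=robot.snapshot("top"); cv2.imwrite("pics/t4.png",q)
q,_=robot.snapshot("wrist"); cv2.imwrite("pics/w4.png",q)
E
```

```text
time: 12.55
tool_pos: [0.5555, 0.1695, 0.2641]
ee_rot: [3.139, 0.003, -0.355]
wrist_force: [0.5, -0.7, -1.3]
width: 0.0473
```

View pics/w4.png

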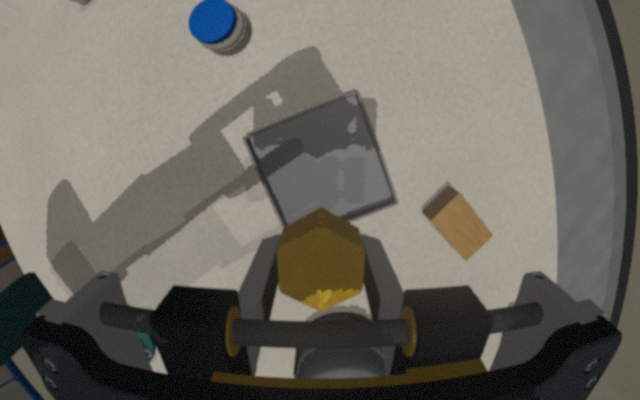

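The wrist view shows the tray rim at (246,138), (357,91) and (396,201), with the fourth corner hidden behind the cap. I'll cross-check the centre from the diagonal.

```bash
python3 - <<'E'
from h import *
o=robot.get_obs()
a,b,c=[wz(q,o,.028) for q in[(246,138),(357,91),(396,201)]]; print(a,b,c,(a+c)/2)
E
```

```text
[0.4756052  0.25232796 0.028     ] [0.63781141 0.25843919 0.028     ] [0.64077727 0.09549987 0.028     ] [0.55819123 0.17391391 0.028     ]
```

The tray centre agrees within 5 mm. Lowering.

```bash
python3 -m inch '0 0 1 0 1;0 0 2.5 0 1;0 0 4.5 0 1;0 0 6.5 0 1;0 0 8.5 0 1;0 0 10.5 0 1;0 0 12.5 0 1;0 0 14.5 0 1;0 0 16.5 0 1;0 0 18.5 0 1;0 0 20 0 1;0 0 21.2 0 1;0 0 22.2 0 1;0 0 23 0 1;0 0 23.6 0 1;0 0 24 0 1;0 0 24 0 1;0 0 24 0 1'
```

```text
time: 14.15
tool_pos: [0.555, 0.1688, 0.0249]
ee_rot: [3.14, 0.002, -0.356]
wrist_force: [0.0, 0.7, -1.4]
width: 0.048
```

```bash
python3 -m inch '0 0 0.2 0 1;0 0 0.4 0 1;0 0 0.6 0 1;0 0 0.8 0 1;0 0 1 0 1;0 0 1 0 1;0 0 1 0 1'
```

```text
time: 14.73
tool_pos: [0.5548, 0.1688, 0.0146]
ee_rot: [3.14, 0.003, -0.355]
wrist_force: [0.1, -0.8, -1.1]
width: 0.0479
```

```bash
python3 -m inch '0 0 0.1 0 1;0 0 0.2 0 1;0 0 0.3 0 1;0 0 0.4 0 1;0 0 0.4 0 1;0 0 0.4 0 1'; python3 -m inch '0 0 0.05 0 1;0 0 0.1 0 1;0 0 0.15 0 1;0 0 0.2 0 1;0 0 0.2 0 1;0 0 0.2 0 1'
```

```text
time: 15.23
tool_pos: [0.5547, 0.1688, 0.0105]
ee_rot: [3.139, 0.003, -0.355]
wrist_force: [0.2, -0.0, -1.4]
width: 0.0476
time: 15.73
tool_pos: [0.5546, 0.1688, 0.0085]
ee_rot: [3.139, 0.003, -0.356]
wrist_force: [0.2, 0.1, -1.2]
width: 0.0475
```

```bash
python3 -m inch '0 0 0.05 0 1;0 0 0.1 0 1;0 0 0.15 0 1;0 0 0.15 0 1;0 0 0.15 0 1'
```

```text
time: 16.15
tool_pos: [0.5546, 0.1687, 0.0072]
ee_rot: [3.139, 0.003, -0.356]
wrist_force: [-0.5, 0.1, 0.1]
width: 0.0473
```

```bash
python3 -m inch '0 0 0.05 0 1;0 0 0.1 0 1;0 0 0.1 0 1;0 0 0.1 0 1'
```

```text
time: 16.48
tool_pos: [0.5547, 0.1688, 0.0072]
ee_rot: [3.139, 0.003, -0.355]
wrist_force: [-2.8, -1.6, 6.7]
width: 0.0478
```

It's firmly down: the force went to +6.7 N with no further travel. Opening gently.

```bash
python3 -m inch '0 0 0 0 1;0 0 0 0 0.48;0 0 0 0 0.46;0 0 0 0 0.43;0 0 0 0 0.4;0 0 0 0 0.35;0 0 0 0 0.3;0 0 0 0 0.2;0 0 0 0 0.1;0 0 0 0 0.1;0 0 0 0 0.1'
```

```text
time: 17.4
tool_pos: [0.5547, 0.1688, 0.0072]
ee_rot: [3.139, 0.003, -0.355]
wrist_force: [0.8, 0.6, 0.1]
width: 0.0843
```

```bash
python3 -m inch '0 0 -0.3 0 0.1;0 0 -1 0 0.1;0 0 -2 0 0.1;0 0 -3.5 0 0.1;0 0 -5 0 0.1;0 0 -7 0 0.1;0 0 -9 0 0.1;0 0 -11 0 0.1;0 0 -13 0 0.1;0 0 -15 0 0.1;0 0 -17 0 0.1;0 0 -19 0 0.1;0 0 -20 0 0.1;0 0 -20 0 0.1;0 0 -20 0 0.1'; python3 - <<'E'
from h import *
o=robot.get_obs()
q,d=robot.snapshot("wrist"); cv2.imwrite("pics/w5.png",q); np.save("pics/w5.npy",d)
q,_=robot.snapshot("side"); cv2.imwrite("pics/s5.png",q)
print(o["wrist_force"],o["tool_pos"])
E
```

```text
time: 18.65
tool_pos: [0.5555, 0.169, 0.2079]
ee_rot: [3.14, 0.001, -0.355]
wrist_force: [-0.8, -0.2, -1.6]
width: 0.0846
[-0.75409357 -0.23269468 -1.59850482] [0.55553389 0.16902096 0.20789882]
```

View pics/w5.png

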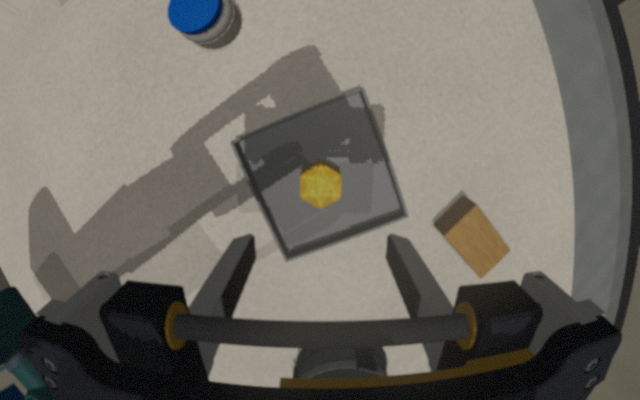

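View pics/s5.png

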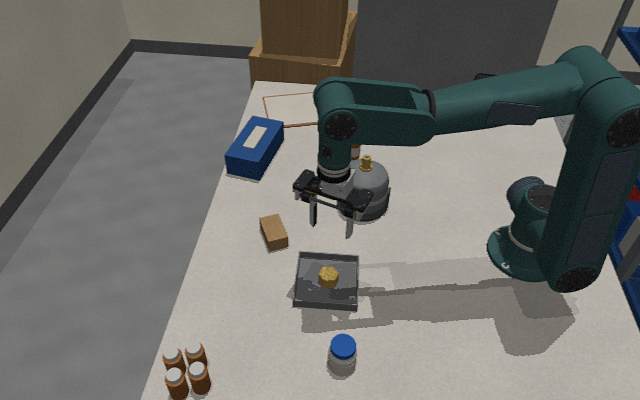

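The cap stands upright in the middle of the tray, at (321,185) in the wrist view and (328,277) in the side view. The fingers are well clear. One quick check of the numbers, then hand in.

```bash
python3 - <<'E'
from h import *
o=robot.get_obs(); c=[wz(q,o,.028) for q in[(235,143),(361,88),(405,214),(289,258)]]
print("tray",np.mean(c,0),"cap",wz((321,185),o,.037),o["qvel"].round(3))
print(robot.close_job())
E
```

```text
tray [0.55675691 0.17430183 0.028     ] cap [0.55304726 0.16937109 0.037     ] [-0.001  0.009  0.012  0.    -0.001 -0.001]
the job is handed in; nothing more can be done
None
```

The brass cap is off the cylinder and stands upright in the grey tray. I handed the job in at about 18.7 s of the 72 s allowed; no verdict was reported.

- **Unscrewing:** I gripped the cap on two flats and turned it clockwise 0.2–0.3 rad at a time, with a gentle lift test from 0.5 rad on. The thread held up to 1.1 rad, with a pull of 12 N at most. By 1.3 rad it had given: the cap rose about 4 mm with almost no force. I turned it 0.06 rad further as I lifted it straight off.
- **Placing:** I lowered the cap until it touched the tray floor (about 7 N on the wrist), opened the gripper slowly and raised the arm 20 cm clear.
- **Last checks:** The wrist and side pictures show the cap upright, about 4–5 mm from the tray's middle along each side. The gripper is touching nothing. The jar and carton stand where they did; the arm hid the medicine bottle in the last side view, but it never came near it.
- **Disagreements:** The side camera put the tray centre about 12 mm further in y than the top camera, probably because I picked the tray's base corners instead of its rim. I used the top camera's figure, and the wrist camera agreed with it to about 5 mm.

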